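# Close the inner panel and the cover of a control box

### The job

The wiring in the light-grey control box is finished: fold the upright aluminium inner panel down flat onto its ledges first, pushing only on bare metal and keeping off its meter, lamps and toggle switches, and then swing the grey cover over it until it is fully shut. Do it with gentle pushes of the fingertips, without gripping anything, without slamming either part and without shifting, tipping or lifting the box. Leave the other things on the bench where they are.

Things in the scene. Friction and masses are not known exactly. Their poses are not given: they have to be found in the camera images.
- enclosure: light-grey sheet-steel control box, about 4.5 kg, lying loose on its back on the bench, open side up. Origin: centre of its underside. Its x axis runs along its 260 mm length (both hinge lines are parallel to it), y across its 200 mm width, z up; the rim of its walls is 110 mm above the bench. Three black cable glands stick out 20 mm from its -x end, small wall lugs reach 28 mm past both ends. The inner panel is hinged along its +y side, the cover along its -y side.
- panel (a joint): angle (rad) of the inner panel, a 3 mm aluminium plate 236 mm long (along the hinge) and 166 mm wide (hinge to free edge). 0 = folded down flat inside the box, at about 1.57 it stands upright, it starts at 1.35 to 1.75 (stop at 1.9). Its friction hinge holds it at any angle: it stays where it is left and has to be pushed the whole way down, with about 2 to 4 N near the free edge.
- panel_hinge (a point): middle of the panel's hinge line, in the panel's mid-plane: at x 0, y +88, z 94 mm in the box's frame. From here the panel lies towards -y when it is down. Its front, with the meter and switches, looks outwards to the box's +y side while it is upright, and up when it is down.
- panel_edge (a point): middle of the panel's free edge, 166 mm from the hinge line, in its mid-plane (the front is 1.5 mm from it). x along the hinge, y towards the hinge, z out of the front. The front is bare from 100 to 166 mm from the hinge, but for a thumb screw 14 mm across and 10 mm high at each outer corner (100 mm to either side of the middle, 154 mm from the hinge).
- controls: the delicate parts on the front of the panel: a black meter 96 x 50 mm (6 mm high) on the -x half, two toggle switches and a green and a red lamp on the +x half, up to 19 mm proud of the front. They cover 35 to 100 mm from the hinge. Origin: on the front face, in the middle lengthways, 62 mm from the hinge; z points out of the front face, y towards the hinge.
- cover (a joint): angle (rad) of the box's cover, a shallow light-grey tray 266 mm long, 202 mm wide (hinge to free edge) and 28 mm deep, 0.5 kg. 0 = fully shut, resting on the box's rim; it starts leaning open at 1.9 to 2.2 (stop at 2.3). Its friction hinge holds it at any angle: it stays where it is left and has to be pushed the whole way down, with about 2 to 6 N near the free edge.
- cover_hinge (a point): middle of the cover's hinge line: at x 0, y -101, z 110 mm in the box's frame. From here the cover lies towards +y when it is shut. The cover's outer face lies 28 mm from the plane through this line (above it when shut, on the -y side while the cover is upright).
- cover_edge (a point): middle of the outer free edge of the cover: 202 mm from the hinge line, on the outer face; x along the hinge, y away from the hinge, z out of the outer face. With the cover shut it is 138 mm above the bench; while the cover is upright it is 312 mm above the bench.
- gauge: bystander: round steel pressure gauge lying face up, 64 mm across, 29 mm high, brass stem; origin at its underside
- screwdriver: bystander: screwdriver lying on the bench; origin at its underside
- jar: bystander: white jar with a blue lid, 52 mm across, 75 mm high; origin at its underside
- tape: bystander: green roll of tape lying flat, 90 mm across, 19 mm high; origin at its underside
- multimeter: bystander: dark grey hand-held multimeter lying face up, 150 x 75 mm, 42 mm high; origin at its underside
- screw_pot: bystander: small open metal pot, 64 mm across, 45 mm high; origin at its underside
- mouse: bystander: black computer mouse, 100 x 58 mm, 33 mm high; origin at its underside

How it is judged (in metres and radians):
On the way, in this order (a step that is already met when the one before it is completed fails the run):
1. the inner panel is folded down flat (within 0.05 rad) while the cover still stands open (value of joint panel below 0.05 rad and value of joint cover above 1.2 rad), for 0.2 s.
2. the cover is swung fully shut (within 0.03 rad) (value of joint cover below 0.03 rad), for 0.2 s.
At the end, for the whole second after the job is handed in: The inner panel is down within 0.05 rad and the cover shut within 0.03 rad (about 6 mm at its free edge), and the box stands level, at rest, within 20 mm of where it was (value of joint panel below 0.05 rad and value of joint cover below 0.03 rad and distance of enclosure from where it was at the start of the episode below 0.02 m and angle between enclosure's own z axis and vertical below 0.03 rad and linear speed of enclosure below 0.01 m/s); the robot touches nothing.
It fails at once if the cover was swung in (below 1.2 rad) while the inner panel still stood up (above 0.3 rad) (value of joint cover below 1.2 rad and value of joint panel above 0.3 rad).
It fails at once if the meter, lamps or switches were pushed (over 1.5 N) (contact force between controls and the arm above 1.5 N or contact force between controls and the fingers above 1.5 N).
It fails at once if the panel or the cover was slammed (faster than 3 rad/s), gripped between the fingers, or pushed with over 80 N (velocity of joint any of panel, cover below -3 rad/s or contact force between enclosure and the arm above 80 N or contact force between enclosure and the fingers above 80 N or (contact force between enclosure and the fingers above 0.5 N and x of the grasp point in the frame of panel_edge between -0.13 and 0.13 m and y of the grasp point in the frame of panel_edge between 0 and 0.166 m and z of the grasp point in the frame of panel_edge between -0.004 and 0.004 m) or (contact force between enclosure and the fingers above 0.5 N and x of the grasp point in the frame of cover_edge between -0.13 and 0.13 m and y of the grasp point in the frame of cover_edge between -0.202 and 0 m and z of the grasp point in the frame of cover_edge between -0.028 and -0.001 m)).
It fails at once if the box was shifted or lifted by over 20 mm, or tipped (distance of enclosure from where it was at the start of the episode above 0.02 m or angle between enclosure's own z axis and vertical above 0.08 rad).
It fails at once if another thing on the bench was moved or lifted by over 30 mm (distance of any of gauge, screwdriver, jar, tape, multimeter, screw_pot, mouse from where it was at the start of the episode above 0.03 m).
It also fails if it takes over 61 s, if anything falls off the work surface, if the arm or the gripper's body presses on something with over 40 N, if the wrist force passes 120 N, or if a joint passes its speed limit or range.

### The arm

A 7-joint arm with a two-finger parallel gripper is mounted at the origin on the work surface. World frame = base frame: x ahead of the robot, y to its left, z up, the work surface at z = 0. Lengths are in mm, angles in rad, forces in N, time in s.
With the tool pointing down it reaches from about 350 to 900 mm from the base axis. Payload 7.2 kg.
Tool frame: the origin (TCP) lies at the very end of the fingers, on their centre line; the grasp point (between the pads) lies 19 mm behind it; z points along the fingers, y is the direction in which the jaws open and shut (so a half turn about z gives the same grasp; the last joint's range is limited). The gripper opens to 88 mm and grips with 3 to 60 N. Pads are 20 mm wide; open, the fingers measure 115 mm over their backs; the gripper's body (75 mm by 178 mm) begins 61 mm behind the grasp point.
Start: joints at [-0.068, 0.411, -0.013, 1.596, 0.006, 1.134, -0.082], TCP at [625.003, -0.011, 222.653] pointing down, gripper open.
Joint ranges: [-2.95, 2.95], [-0.29, 1.99], [-1.47, 1.44], [0.14, 2.54], [-1.03, 4.17], [0.13, 1.85], [-2.86, 2.86]. Speed limits (rad/s): [2.39, 2.39, 3.01, 3.01, 3.14, 3.14, 3.14].

### API

Orientations are given as a 3x3 rotation matrix whose columns are the frame's x, y, z axes.
In Python, from cell import robot gives the robot as it stands.
- The arm moves only by the tool carry_out, never from a script. Its argument "moves" is a list of rows, each an object with "xyz": the shift along the world's x, y, z in cm, a list of three; "rotation": the turn, a rotation vector about the world's x, y, z in degrees, a list of three; "hand": the finger opening in cm, from 0 to 8.78. In form: [{"xyz": [x, y, z], "rotation": [rx, ry, rz], "hand": hand}, ...]. A call has 1 to 5 rows; each row is the pose to reach, as a shift and turn from the pose commanded when the call began; what a row does not reach only later rows make up. A row lasts 1/12 s, in which the tool goes at most 41.7 mm and 7.16 degrees, less where a joint would pass 70% of its speed; a pose out of reach is approached as far as the arm can. A call with a gripper value outside its range is refused whole. The fingers move at their own pace and stop on an object; the grip force is fixed at half the most. Time passes only in rows, so rows that repeat a pose let the fingers close. It gives the time, the measured TCP pose, the force and the opening at its end, in the units of the state.
- robot.get_obs(): the state, without advancing time (a new reading comes with each control period).
- robot.snapshot(name): name is "scene" or "side" or "wrist"; returns the picture (400x640x3 uint8, red, green, blue); there is no depth.
- robot.calibration(name): a dict with "K" (3x3 intrinsics, pixels), "R" (3x3) and "t" (3): a world point X has camera coordinates R X + t. Camera axes: x right, y down, z forward; pixel columns grow to the right and rows downward; lengths in mm; the calibration is good to about 2 mm. A picture is of the moment at which its call begins: read the wrist's pose just before it. calibration takes no time and is no camera call; for the wrist camera it gives the pose at the moment of the call.
- robot.close_job(): hands the job in, once; it reports no verdict.
The state is a dict: "t": time; "joint_pos": joint angles; "qvel": joint speeds; "effort": joint torques, N m; "eef_pos": TCP position; "orientation": TCP orientation; "wrist_force": force on the tool from outside, world axes, zero at the start; "wrist_torque": the same for the moment, N m; "opening": finger opening in mm.
Only numpy, scipy, OpenCV 4.12 (cv2) and the standard library are available. Lean on these libraries where they do the work, as an engineer would, in place of code of your own. Each camera call takes 0.05 s, during which the arm holds its last target.

## Working session

There is one attempt and no reset: what is moved stays moved. The work goes in short steps, Python scripts to look and compute and a tool call to move; the robot and the scene stay as the last step left them, time stands still between calls to the robot, and variables do not carry over. Pictures are saved under pics/ and viewed, and the job is handed in when it is done.

Besides the shell and the picture viewer there is one more tool, called by a JSON object that holds its "op" and its "data", one argument or row to a line. carry_out: Moves the arm, as the interface text tells. Its arguments: {"type":"object","properties":{"moves":{"type":"array","items":{"type":"object","properties":{"xyz":{"type":"array","items":{"type":"number"}},"rotation":{"type":"array","items":{"type":"number"}},"hand":{"type":"number"}}}}},"required":["moves"]}

```bash
ls; mkdir -p pics; python3 - <<'E'
from cell import robot
import cv2
for n in ("scene","side","wrist"):
    c=robot.calibration(n); print(n,c["K"].round(1).tolist(),c["R"].round(4).tolist(),c["t"].round(1).tolist())
    im=robot.snapshot(n); cv2.imwrite(f"pics/{n}0.png",im[:,:,::-1])
o=robot.get_obs(); print(o["t"],o["eef_pos"],o["orientation"],o["wrist_force"],o["opening"])
E
```

```text
pics
scene [[406.2, 0.0, 321.0], [0.0, 406.2, 198.7], [0.0, 0.0, 1.0]] [[-0.6123, 0.7906, 0.0009], [0.6225, 0.4828, -0.616], [-0.4874, -0.3766, -0.7878]] [342.7, -290.5, 1408.2]
side [[404.3, 0.0, 313.7], [0.0, 404.3, 198.1], [0.0, 0.0, 1.0]] [[0.5446, 0.8386, 0.0085], [0.5904, -0.3762, -0.7141], [-0.5957, 0.3939, -0.7]] [-352.0, -241.6, 1390.9]
wrist [[318.2, 0.0, 317.8], [0.0, 318.2, 193.5], [0.0, 0.0, 1.0]] [[1.0, -0.0005, -0.0022], [0.0, -0.9691, 0.2466], [-0.0023, -0.2466, -0.9691]] [-624.1, -29.9, 390.3]
0.15 [ 6.24618351e+02 -3.93002517e-02  2.22034806e+02] [[-1.49482570e-05  9.99999281e-01 -1.19944555e-03]
 [ 9.99999996e-01  1.48425072e-05 -8.81743895e-05]
 [-8.81565233e-05 -1.19944686e-03 -9.99999277e-01]] [ 0.88854851  0.59791956 -0.61389175] 87.87816796251035
```

View pics/scene0.png

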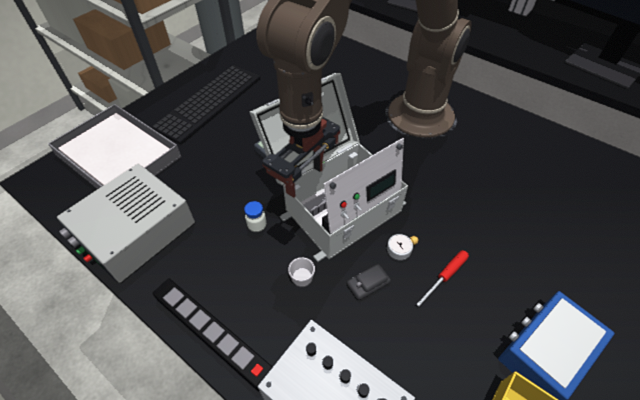

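View pics/side0.png

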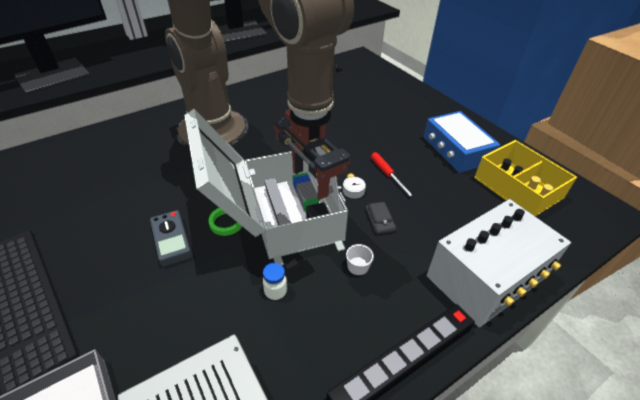

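View pics/wrist0.png

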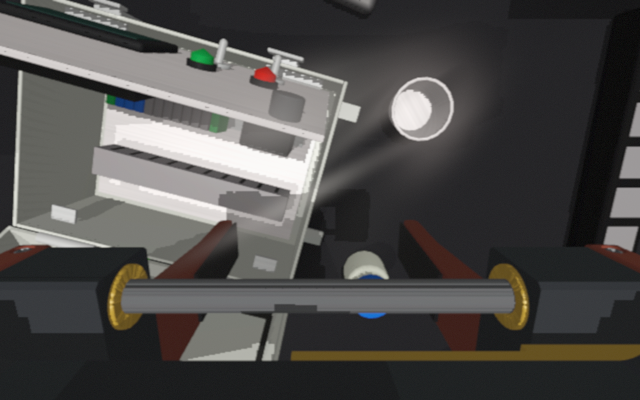

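```bash
python3 - <<'E'
import cv2
a=cv2.imread("pics/scene0.png")[60:290,230:440]; cv2.imwrite("pics/sz.png",cv2.resize(a,None,fx=2.6,fy=2.6,interpolation=3))
a=cv2.imread("pics/side0.png")[90:300,170:400]; cv2.imwrite("pics/dz.png",cv2.resize(a,None,fx=2.8,fy=2.8,interpolation=3))
E
```

```text
(no output)
```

View pics/sz.png

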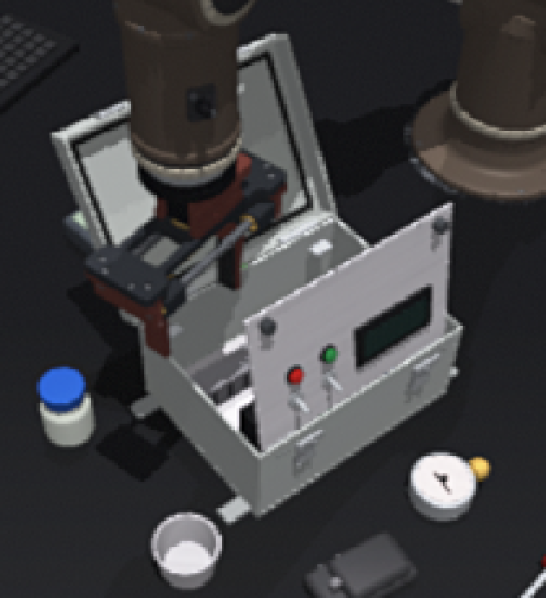

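View pics/dz.png

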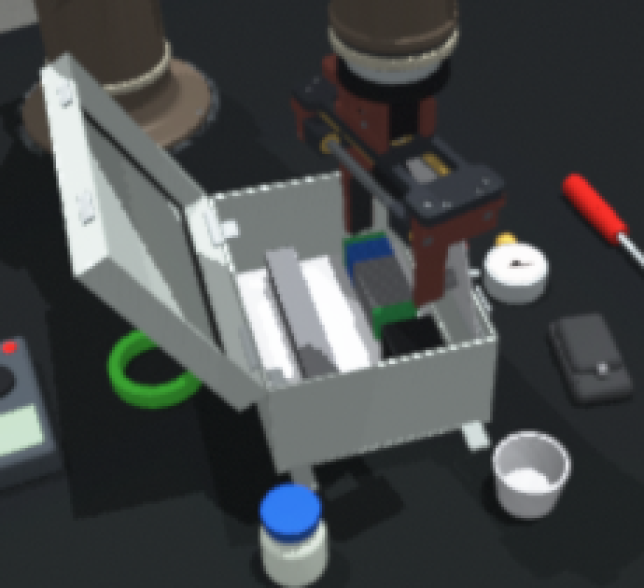

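```bash
cat > h.py <<'E'
import numpy as np
from cell import robot
def ray(n,px,cal=None):
    c=cal or robot.calibration(n); R=np.array(c["R"]);t=np.array(c["t"])
    d=R.T@np.linalg.solve(np.array(c["K"]),[px[0],px[1],1]); o=-R.T@t
    return o,d/np.linalg.norm(d)
def onz(n,px,z):
    o,d=ray(n,px); return o+d*(z-o[2])/d[2]
def tri(obs):
    A=np.zeros((3,3));b=np.zeros(3);L=[]
    for n,p in obs:
        o,d=ray(n,p);M=np.eye(3)-np.outer(d,d);A+=M;b+=M@o;L.append((o,M))
    X=np.linalg.solve(A,b); return X,[np.linalg.norm(M@(X-o)).round(1) for o,M in L]
def onplane(n,px,p0,nrm):
    o,d=ray(n,px); return o+d*(np.dot(p0-o,nrm)/np.dot(d,nrm))
E
python3 - <<'E'
from h import *
P=lambda v:print(np.round(v,1))
P(onz("scene",(328.5,235.8),110));P(onz("side",(346.4,212.5),110));P(onz("wrist",(345,82),110))
P(onz("scene",(407.7,185),110));P(onz("side",(264.6,228.6),110))
P(onz("scene",(329.2,258),0))
print("cover",tri([("scene",(252,110.8)),("side",(196.8,189))]),tri([("scene",(338.8,73.5)),("side",(185,114))]))
E
```

```text
[647.6  90.6 110. ]
[654.7  85.8 110. ]
[646.7  91.1 110. ]
[393.4 159.8 110. ]
[ 595.3 -101.1  110. ]
[643.7  92.    0. ]
cover (array([ 558.56302421, -218.89116387,  268.46224657]), [np.float64(4.3), np.float64(4.3)]) (array([ 294.91784211, -144.29473748,  266.2842773 ]), [np.float64(1.4), np.float64(1.4)])
```

```bash
cat >> h.py <<'E'
C=np.array([496.5,28.3,0]);yaw=np.deg2rad(-15.4)
RB=np.array([[np.cos(yaw),-np.sin(yaw),0],[np.sin(yaw),np.cos(yaw),0],[0,0,1]])
def w2b(p): return RB.T@(np.asarray(p)-C)
def b2w(p): return RB@np.asarray(p)+C
def proj(n,P):
    c=robot.calibration(n); q=np.array(c["R"])@P+np.array(c["t"]); q=np.array(c["K"])@q; return q[:2]/q[2]
E
python3 - <<'E'
from h import *
for n,px,u in(("scene",(325.4,183.8),118),("scene",(403.5,138.5),-118)):
    p=w2b(onplane(n,px,b2w([u,0,0]),RB[:,0])); print(p.round(1),np.arctan2(p[2]-94,88-p[1]),np.hypot(p[2]-94,88-p[1]))
for n,px,u in(("scene",(252,110.8),133),("scene",(338.8,73.5),-133),("side",(196.8,189),133),("side",(185,114),-133)):
    p=w2b(onplane(n,px,b2w([u,0,0]),RB[:,0])); print(p.round(1),np.arctan2(p[2]-110,p[1]+101)-.1378,np.hypot(p[2]-110,p[1]+101))
print(w2b(robot.get_obs()["eef_pos"]), b2w([0,150,300]),b2w([10,150,300]))
E
```

```text
[118.   70.8 267.1] 1.4717733800346138 173.90707624192618
[-118.    65.8  260.8] 1.4385850651146779 168.2976432987714
[ 133.  -201.4  291.2] 1.9391810121091129 207.1263243805619
[-133.  -201.   284.9] 1.9522777588406215 201.48988070222845
[ 133.  -220.   269.8] 2.073095661275256 199.21163361319117
[-133.  -218.8  274.2] 2.0554935322247823 202.10382836510007
[131.04398806   6.70082277 222.03480557] [536.33341762 172.91431064 300.        ] [545.97437167 170.25874946 300.        ]
```

{"op": "carry_out", "data": {
  "moves": [
    {"xyz":[0,0,3.6],"rotation":[0,0,-4],"hand":8.5},
    {"xyz":[0,0,7.2],"rotation":[0,0,-8],"hand":4},
    {"xyz":[0,0,10.5],"rotation":[0,0,-12],"hand":0},
    {"xyz":[-2,3.5,10.5],"rotation":[0,0,-15.4],"hand":0},
    {"xyz":[-4,7,10.5],"rotation":[0,0,-15.4],"hand":0}
  ]
}}

```text
t: 0.57
eef_pos: [586.1, 68.4, 329.5]
orientation: [[0.274, 0.962, 0.004], [0.962, -0.274, -0.0], [0.001, 0.004, -1.0]]
wrist_force: [1.2, 1.1, -0.5]
opening: 61.7
```

{"op": "carry_out", "data": {
  "moves": [
    {"xyz":[-1.3,3.3,0],"rotation":[0,0,0],"hand":0},
    {"xyz":[-2.6,6.6,0],"rotation":[0,0,0],"hand":0},
    {"xyz":[-4.8,10,0],"rotation":[0,0,0],"hand":0},
    {"xyz":[-4.8,10,0],"rotation":[0,0,0],"hand":0},
    {"xyz":[-4.8,10,0],"rotation":[0,0,0],"hand":0}
  ]
}}

```text
t: 0.98
eef_pos: [535.7, 172.5, 327.7]
orientation: [[0.261, 0.965, -0.0], [0.965, -0.261, 0.001], [0.0, -0.0, -1.0]]
wrist_force: [-0.8, -0.5, -0.3]
opening: 28.5
```

```bash
python3 - <<'E'
from h import *
import cv2
o=robot.get_obs(); print(o["t"],o["eef_pos"].round(1),w2b(o["eef_pos"]).round(1),w2b(o["orientation"][:,1]+C).round(3),o["orientation"][:,2].round(3),o["wrist_force"].round(1),o["opening"])
a=robot.snapshot("scene")[60:290,230:440,::-1];b=robot.snapshot("side")[60:290,170:400,::-1]
cv2.imwrite("pics/p1.png",cv2.resize(np.hstack([a,b]),None,fx=1.8,fy=1.8,interpolation=3))
cv2.imwrite("pics/w1.png",robot.snapshot("wrist")[:,:,::-1])
E
```

```text
0.9833 [535.7 172.5 327.7] [ -0.5 149.5 327.7] [ 1.     0.005 -0.   ] [-0.     0.001 -1.   ] [-0.8 -0.5 -0.3] 28.476240536794393
```

View pics/p1.png

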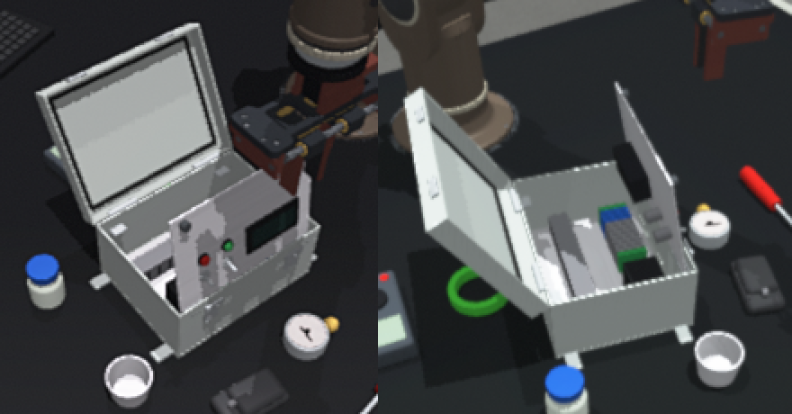

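View pics/w1.png

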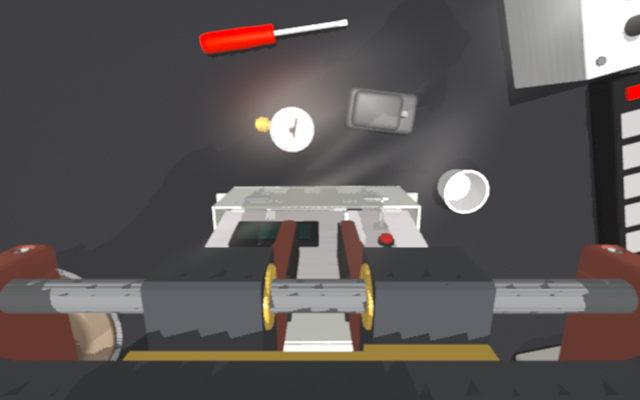

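{"op": "carry_out", "data": {
  "moves": [
    {"xyz":[0,0,-3.5],"rotation":[0,0,0],"hand":0},
    {"xyz":[0,0,-7],"rotation":[0,0,0],"hand":0},
    {"xyz":[0,0,-9.8],"rotation":[0,0,0],"hand":0},
    {"xyz":[-0.53,-1.93,-9.8],"rotation":[0,0,0],"hand":0},
    {"xyz":[-1.06,-3.86,-9.8],"rotation":[0,0,0],"hand":0}
  ]
}}

```text
t: 1.55
eef_pos: [525.6, 129.8, 227.0]
orientation: [[0.266, 0.964, -0.004], [0.964, -0.266, -0.002], [-0.003, -0.004, -1.0]]
wrist_force: [1.0, 0.5, 1.1]
opening: 0.6
```

{"op": "carry_out", "data": {
  "moves": [
    {"xyz":[-0.13,-0.48,0],"rotation":[0,0,0],"hand":0},
    {"xyz":[-0.26,-0.96,0],"rotation":[0,0,0],"hand":0},
    {"xyz":[-0.4,-1.45,0],"rotation":[0,0,0],"hand":0},
    {"xyz":[-0.53,-1.93,0],"rotation":[0,0,0],"hand":0},
    {"xyz":[-0.66,-2.41,0],"rotation":[0,0,0],"hand":0}
  ]
}}

```text
t: 1.97
eef_pos: [520.0, 107.4, 229.9]
orientation: [[0.265, 0.964, 0.001], [0.964, -0.265, 0.0], [0.001, 0.0, -1.0]]
wrist_force: [1.0, 0.4, -0.9]
opening: 0.5
```

```bash
python3 - <<'E'
from h import *
import cv2
o=robot.get_obs(); print(o["t"],w2b(o["eef_pos"]).round(1),o["wrist_force"].round(1),o["opening"])
a=robot.snapshot("scene")[60:290,230:440,::-1];b=robot.snapshot("side")[60:290,170:400,::-1]
cv2.imwrite("pics/p2.png",cv2.resize(np.hstack([a,b]),None,fx=1.8,fy=1.8,interpolation=3))
E
```

```text
1.9667 [  1.6  82.5 229.9] [ 1.   0.4 -0.9] 0.5104120463898747
```

View pics/p2.png

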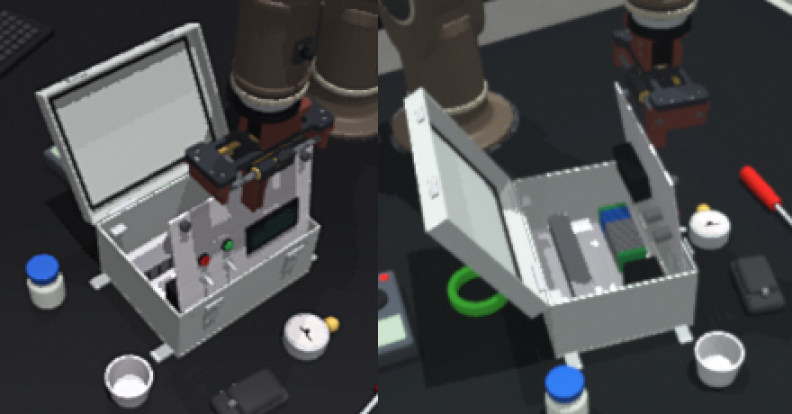

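```bash
python3 - <<'E'
from h import *
def T(a,r=138): return np.array([0,88-r*np.cos(a)+1.5*np.sin(a)+10,94+r*np.sin(a)+1.5*np.cos(a)])
p0=robot.get_obs()["eef_pos"]
for i in range(22):
    a=1.40-0.07*i
    if i%5==0: print()
    q=b2w(T(a)); print(round(a,2),((q-p0)/10).round(2))
    if i%5==4: p0=q
E
```

```text
1.4 [-0.31 -0.51  0.04]
1.33 [-0.57 -1.43 -0.15]
1.26 [-0.81 -2.33 -0.4 ]
1.19 [-1.05 -3.21 -0.72]
1.12 [-1.29 -4.06 -1.1 ]

1.05 [-0.23 -0.83 -0.44]
0.98 [-0.45 -1.62 -0.94]
0.91 [-0.66 -2.39 -1.5 ]
0.84 [-0.86 -3.11 -2.11]
0.77 [-1.04 -3.78 -2.77]

0.7 [-0.17 -0.63 -0.71]
0.63 [-0.33 -1.21 -1.46]
0.56 [-0.48 -1.74 -2.26]
0.49 [-0.61 -2.22 -3.09]
0.42 [-0.73 -2.64 -3.95]

0.35 [-0.1  -0.36 -0.89]
0.28 [-0.18 -0.66 -1.81]
0.21 [-0.25 -0.89 -2.74]
0.14 [-0.29 -1.06 -3.69]
0.07 [-0.32 -1.17 -4.65]

-0.0 [-0.01 -0.04 -0.96]
-0.07 [-0.01 -0.02 -1.93]
```

{"op": "carry_out", "data": {
  "moves": [
    {"xyz":[-0.3,-0.5,0],"rotation":[0,0,0],"hand":0},
    {"xyz":[-0.55,-1.4,-0.15],"rotation":[0,0,0],"hand":0},
    {"xyz":[-0.8,-2.3,-0.4],"rotation":[0,0,0],"hand":0},
    {"xyz":[-1.05,-3.2,-0.7],"rotation":[0,0,0],"hand":0},
    {"xyz":[-1.3,-4.05,-1.1],"rotation":[0,0,0],"hand":0}
  ]
}}

```text
t: 2.48
eef_pos: [506.5, 65.8, 218.4]
orientation: [[0.266, 0.964, 0.0], [0.964, -0.266, 0.0], [0.0, 0.0, -1.0]]
wrist_force: [1.6, 2.8, 0.0]
opening: 0.4
```

```bash
python3 - <<'E'
from h import *
import cv2
o=robot.get_obs(); print(o["t"],w2b(o["eef_pos"]).round(1),o["wrist_force"].round(1),o["opening"])
a=robot.snapshot("scene")[60:290,230:440,::-1];b=robot.snapshot("side")[60:290,170:400,::-1]
cv2.imwrite("pics/p3.png",cv2.resize(np.hstack([a,b]),None,fx=1.8,fy=1.8,interpolation=3))
E
```

```text
2.4833 [ -0.3  38.8 218.4] [1.6 2.8 0. ] 0.4150082785920839
```

View pics/p3.png

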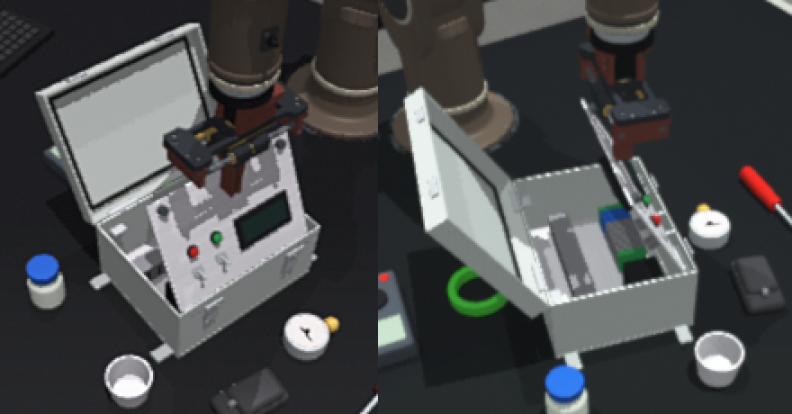

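Panel is moving with the fingertips, which touch bare metal above the meter (left view about (230,190)), about 3 N. I continue along the arc.

{"op": "carry_out", "data": {
  "moves": [
    {"xyz":[-0.23,-0.83,-0.44],"rotation":[0,0,0],"hand":0},
    {"xyz":[-0.45,-1.62,-0.94],"rotation":[0,0,0],"hand":0},
    {"xyz":[-0.66,-2.39,-1.5],"rotation":[0,0,0],"hand":0},
    {"xyz":[-0.86,-3.11,-2.11],"rotation":[0,0,0],"hand":0},
    {"xyz":[-1.04,-3.78,-2.77],"rotation":[0,0,0],"hand":0}
  ]
}}

```text
t: 3.0
eef_pos: [496.2, 28.1, 190.3]
orientation: [[0.266, 0.964, 0.0], [0.964, -0.266, -0.0], [-0.0, 0.0, -1.0]]
wrist_force: [0.5, 1.3, 0.0]
opening: 0.4
```

{"op": "carry_out", "data": {
  "moves": [
    {"xyz":[-0.17,-0.63,-0.71],"rotation":[0,0,0],"hand":0},
    {"xyz":[-0.33,-1.21,-1.46],"rotation":[0,0,0],"hand":0},
    {"xyz":[-0.48,-1.74,-2.26],"rotation":[0,0,0],"hand":0},
    {"xyz":[-0.61,-2.22,-3.09],"rotation":[0,0,0],"hand":0},
    {"xyz":[-0.73,-2.64,-3.95],"rotation":[0,0,0],"hand":0}
  ]
}}

```text
t: 3.42
eef_pos: [488.9, 2.0, 150.6]
orientation: [[0.266, 0.964, -0.0], [0.964, -0.266, -0.0], [-0.0, -0.0, -1.0]]
wrist_force: [0.7, 1.3, 0.6]
opening: 0.5
```

```bash
python3 - <<'E'
from h import *
import cv2
o=robot.get_obs(); print(o["t"],w2b(o["eef_pos"]).round(1),o["wrist_force"].round(1),o["opening"])
a=robot.snapshot("scene")[60:290,230:440,::-1];b=robot.snapshot("side")[60:290,170:400,::-1]
cv2.imwrite("pics/p4.png",cv2.resize(np.hstack([a,b]),None,fx=1.8,fy=1.8,interpolation=3))
E
```

```text
3.4167 [ -0.3 -27.4 150.6] [0.7 1.3 0.6] 0.543848789686811
```

View pics/p4.png

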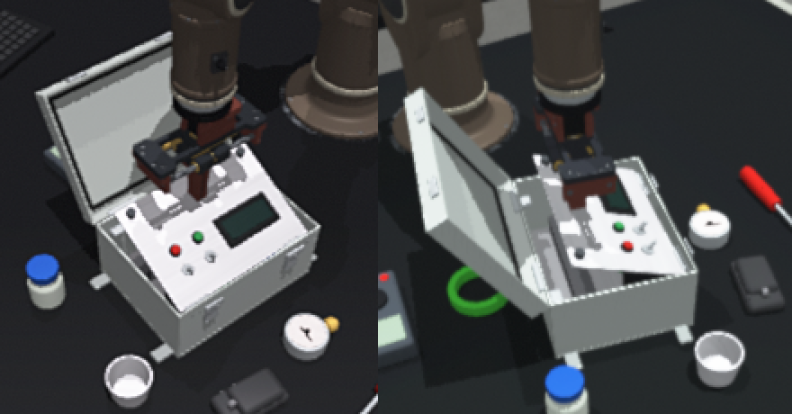

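{"op": "carry_out", "data": {
  "moves": [
    {"xyz":[-0.1,-0.36,-0.89],"rotation":[0,0,0],"hand":0},
    {"xyz":[-0.18,-0.66,-1.81],"rotation":[0,0,0],"hand":0},
    {"xyz":[-0.25,-0.89,-2.74],"rotation":[0,0,0],"hand":0},
    {"xyz":[-0.29,-1.06,-3.69],"rotation":[0,0,0],"hand":0},
    {"xyz":[-0.32,-1.17,-4.65],"rotation":[0,0,0],"hand":0}
  ]
}}

```text
t: 3.93
eef_pos: [485.9, -9.3, 104.0]
orientation: [[0.266, 0.964, 0.0], [0.964, -0.266, -0.0], [0.0, 0.0, -1.0]]
wrist_force: [0.5, 0.2, 1.2]
opening: 0.3
```

{"op": "carry_out", "data": {
  "moves": [
    {"xyz":[0,0,-0.3],"rotation":[0,0,0],"hand":0},
    {"xyz":[0,0,-0.6],"rotation":[0,0,0],"hand":0},
    {"xyz":[0,0,-0.9],"rotation":[0,0,0],"hand":0},
    {"xyz":[0,0,-1.0],"rotation":[0,0,0],"hand":0},
    {"xyz":[0,0,-1.1],"rotation":[0,0,0],"hand":0}
  ]
}}

```text
t: 4.35
eef_pos: [485.7, -9.2, 95.5]
orientation: [[0.266, 0.964, -0.0], [0.964, -0.266, -0.0], [-0.0, -0.0, -1.0]]
wrist_force: [-11.4, -1.1, 33.8]
opening: 0.4
```

{"op": "carry_out", "data": {
  "moves": [
    {"xyz":[0,0,0.1],"rotation":[0,0,0],"hand":0},
    {"xyz":[0,0,0.2],"rotation":[0,0,0],"hand":0},
    {"xyz":[0,0,1.5],"rotation":[0,0,0],"hand":0},
    {"xyz":[0,0,5],"rotation":[0,0,0],"hand":0},
    {"xyz":[0,0,9],"rotation":[0,0,0],"hand":0}
  ]
}}

```text
t: 4.77
eef_pos: [484.3, -9.1, 183.3]
orientation: [[0.265, 0.964, -0.005], [0.964, -0.265, -0.0], [-0.002, -0.004, -1.0]]
wrist_force: [1.0, 0.2, 0.5]
opening: 0.7
```

{"op": "carry_out", "data": {
  "moves": [
    {"xyz":[0,0,3.5],"rotation":[0,0,0],"hand":0},
    {"xyz":[0,0,7],"rotation":[0,0,0],"hand":0},
    {"xyz":[0,0,10.5],"rotation":[0,0,0],"hand":0},
    {"xyz":[0,0,13.5],"rotation":[0,0,0],"hand":0},
    {"xyz":[0,0,13.5],"rotation":[0,0,0],"hand":0}
  ]
}}

```text
t: 5.18
eef_pos: [488.5, -8.9, 325.1]
orientation: [[0.266, 0.964, 0.01], [0.964, -0.266, 0.001], [0.003, 0.009, -1.0]]
wrist_force: [0.5, 0.5, 0.9]
opening: 0.4
```

```bash
python3 - <<'E'
from h import *
import cv2
o=robot.get_obs(); print(o["t"],o["eef_pos"].round(1),w2b(o["eef_pos"]).round(1),o["wrist_force"].round(1),o["opening"])
a=robot.snapshot("scene")[60:290,230:440,::-1];b=robot.snapshot("side")[60:290,170:400,::-1]
cv2.imwrite("pics/p5.png",cv2.resize(np.hstack([a,b]),None,fx=1.8,fy=1.8,interpolation=3))
E
```

```text
5.1833 [488.5  -8.9 325.1] [  2.2 -38.  325.1] [0.5 0.5 0.9] 0.377649093457894
```

View pics/p5.png

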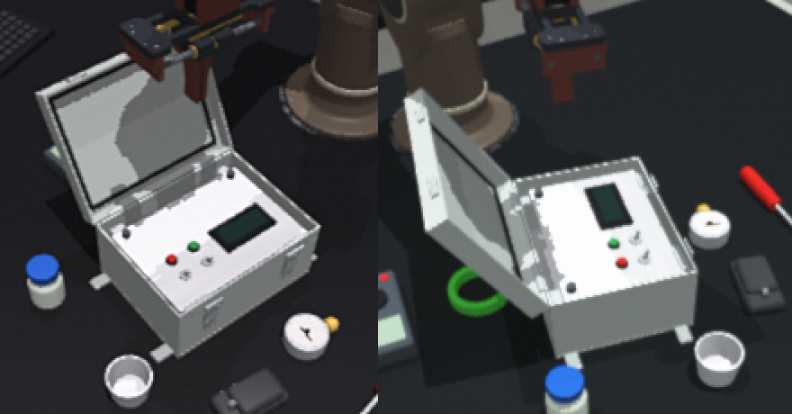

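{"op": "carry_out", "data": {
  "moves": [
    {"xyz":[-0.8,-3.9,0.5],"rotation":[0,0,0],"hand":0},
    {"xyz":[-1.6,-7.8,0.5],"rotation":[0,0,0],"hand":0},
    {"xyz":[-2.4,-11.7,0.5],"rotation":[0,0,0],"hand":0},
    {"xyz":[-3.2,-15.6,0.5],"rotation":[0,0,0],"hand":0},
    {"xyz":[-4,-19.5,0.5],"rotation":[0,0,0],"hand":0}
  ]
}}

```text
t: 5.7
eef_pos: [444.5, -205.5, 322.3]
orientation: [[0.265, 0.964, -0.002], [0.964, -0.265, 0.001], [-0.0, -0.002, -1.0]]
wrist_force: [0.7, 0.2, 0.8]
opening: 0.4
```

{"op": "carry_out", "data": {
  "moves": [
    {"xyz":[-0.8,-3.8,0],"rotation":[0,0,0],"hand":0},
    {"xyz":[-1.2,-5.5,0],"rotation":[0,0,0],"hand":0},
    {"xyz":[-1.2,-5.5,-3.5],"rotation":[0,0,0],"hand":0},
    {"xyz":[-1.2,-5.5,-7],"rotation":[0,0,0],"hand":0},
    {"xyz":[-1.2,-5.5,-7.5],"rotation":[0,0,0],"hand":0}
  ]
}}

```text
t: 6.12
eef_pos: [430.4, -257.7, 242.5]
orientation: [[0.266, 0.964, -0.009], [0.964, -0.266, 0.004], [0.001, -0.01, -1.0]]
wrist_force: [0.4, 0.1, -0.5]
opening: 0.7
```

```bash
python3 - <<'E'
from h import *
import cv2
o=robot.get_obs(); print(o["t"],o["eef_pos"].round(1),w2b(o["eef_pos"]).round(1),o["wrist_force"].round(1),o["opening"],o["orientation"][:,2].round(3))
a=robot.snapshot("scene")[60:290,230:440,::-1];b=robot.snapshot("side")[60:290,150:380,::-1]
cv2.imwrite("pics/p6.png",cv2.resize(np.hstack([a,b]),None,fx=1.8,fy=1.8,interpolation=3))
E
```

```text
6.1167 [ 430.4 -257.7  242.5] [  12.2 -293.3  242.5] [ 0.4  0.1 -0.5] 0.6643979894129655 [-0.009  0.004 -1.   ]
```

View pics/p6.png

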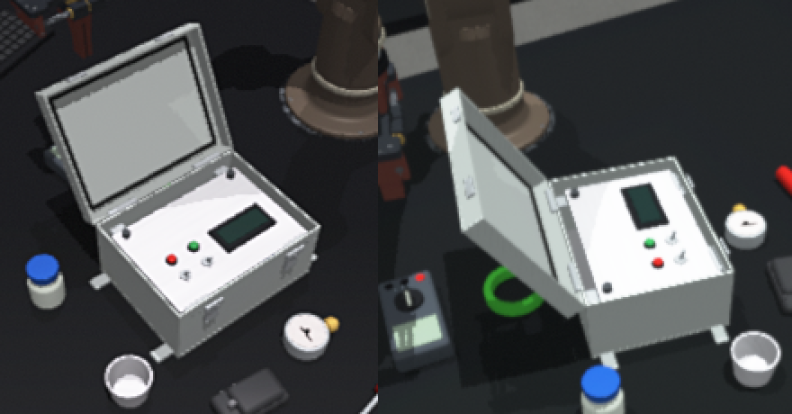

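```bash
python3 - <<'E'
from h import *
def T(t):
    c,s=np.cos(t),np.sin(t)
    if t>np.pi/2: return np.array([8,-101+202*c-28*s-10,110+202*s+28*c-22])
    return np.array([8,-101+180*c-28*s-10,110+180*s+28*c])
p0=robot.get_obs()["eef_pos"]
for i in range(36):
    a=2.2-0.07*i
    if i%5==0: print()
    q=b2w(T(a)); print(round(a,2),((q-p0)/10).round(2),T(a).round(0))
    if i%5==4: p0=q
E
```

```text
2.2 [ 0.46  4.1  -1.21] [   8. -253.  235.]
2.13 [ 0.74  5.12 -0.26] [   8. -242.  244.]
2.06 [1.04 6.21 0.62] [   8. -231.  253.]
1.99 [1.35 7.35 1.42] [   8. -219.  261.]
1.92 [1.68 8.54 2.13] [   8. -206.  268.]

1.85 [0.34 1.24 0.62] [   8. -194.  274.]
1.78 [0.69 2.51 1.16] [   8. -180.  280.]
1.71 [1.05 3.82 1.59] [   8. -167.  284.]
1.64 [1.42 5.16 1.94] [   8. -153.  288.]
1.57 [1.79 6.51 2.18] [   8. -139.  290.]

1.5 [0.34 1.22 0.15] [   8. -126.  292.]
1.43 [0.67 2.45 0.21] [   8. -113.  292.]
1.36 [1.01 3.68 0.19] [   8. -101.  292.]
1.29 [1.35 4.9  0.07] [  8. -88. 291.]
1.22 [ 1.68  6.11 -0.14] [  8. -75. 289.]

1.15 [ 0.33  1.2  -0.29] [  8. -63. 286.]
1.08 [ 0.65  2.37 -0.67] [  8. -51. 282.]
1.01 [ 0.97  3.52 -1.13] [  8. -39. 277.]
0.94 [ 1.27  4.63 -1.68] [  8. -27. 272.]
0.87 [ 1.57  5.7  -2.3 ] [  8. -16. 266.]

0.8 [ 0.28  1.03 -0.7 ] [  8.  -6. 259.]
0.73 [ 0.55  2.   -1.47] [  8.   4. 251.]
0.66 [ 0.81  2.93 -2.32] [  8.  14. 242.]
0.59 [ 1.04  3.79 -3.22] [  8.  23. 233.]
0.52 [ 1.26  4.59 -4.19] [  8.  31. 224.]

0.45 [ 0.2   0.73 -1.02] [  8.  39. 214.]
0.38 [ 0.38  1.4  -2.1 ] [  8.  46. 203.]
0.31 [ 0.55  1.98 -3.22] [  8.  52. 192.]
0.24 [ 0.69  2.5  -4.38] [  8.  57. 180.]
0.17 [ 0.81  2.93 -5.57] [  8.  62. 168.]

0.1 [ 0.1   0.35 -1.22] [  8.  65. 156.]
0.03 [ 0.17  0.62 -2.47] [  8.  68. 143.]
-0.04 [ 0.22  0.8  -3.73] [  8.  70. 131.]
-0.11 [ 0.25  0.9  -5.  ] [  8.  71. 118.]
-0.18 [ 0.25  0.91 -6.27] [  8.  71. 105.]

-0.25 [-0.02 -0.07 -1.27] [ 8. 70. 93.]
```

{"op": "carry_out", "data": {
  "moves": [
    {"xyz":[0.4,2.0,-0.3],"rotation":[0,0,0],"hand":0},
    {"xyz":[0.6,4.0,-0.3],"rotation":[0,0,0],"hand":0},
    {"xyz":[0.8,5.1,0],"rotation":[0,0,0],"hand":0},
    {"xyz":[0.9,5.6,0.2],"rotation":[0,0,0],"hand":0},
    {"xyz":[1.04,6.2,0.6],"rotation":[0,0,0],"hand":0}
  ]
}}

```text
t: 6.63
eef_pos: [444.8, -197.3, 256.2]
orientation: [[0.265, 0.964, 0.001], [0.964, -0.265, -0.001], [-0.001, 0.002, -1.0]]
wrist_force: [-0.3, -4.0, -3.3]
opening: 0.7
```

{"op": "carry_out", "data": {
  "moves": [
    {"xyz":[0.3,1.1,0.8],"rotation":[0,0,0],"hand":0},
    {"xyz":[0.64,2.3,1.5],"rotation":[0,0,0],"hand":0},
    {"xyz":[0.64,2.3,1.5],"rotation":[0,0,0],"hand":0}
  ]
}}

```text
t: 6.88
eef_pos: [451.4, -173.9, 272.0]
orientation: [[0.265, 0.964, 0.002], [0.964, -0.265, -0.001], [-0.001, 0.002, -1.0]]
wrist_force: [0.0, -0.7, -0.3]
opening: 0.6
```

```bash
python3 - <<'E'
from h import *
import cv2
o=robot.get_obs(); print(o["t"],o["eef_pos"].round(1),w2b(o["eef_pos"]).round(1),o["wrist_force"].round(1),o["opening"],o["orientation"][:,2].round(3))
a=robot.snapshot("scene")[60:290,230:440,::-1];b=robot.snapshot("side")[60:290,150:380,::-1]
cv2.imwrite("pics/p7.png",cv2.resize(np.hstack([a,b]),None,fx=1.8,fy=1.8,interpolation=3))
E
```

```text
6.8833 [ 451.4 -173.9  272. ] [  10.2 -206.9  272. ] [ 0.  -0.7 -0.3] 0.5549847804547733 [ 0.002 -0.001 -1.   ]
```

View pics/p7.png

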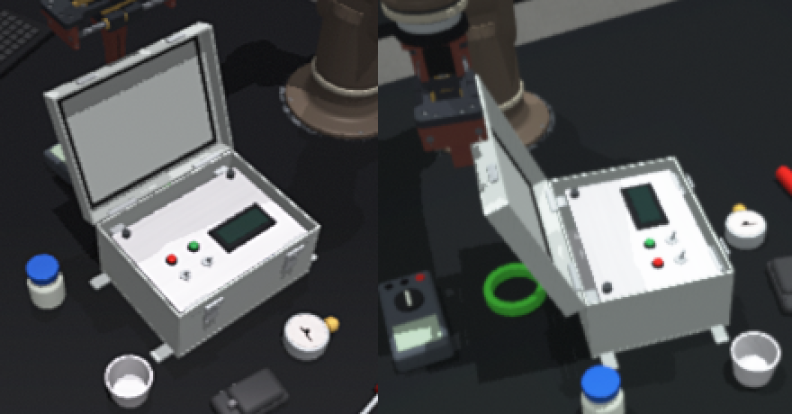

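Contact with the cover's free edge at about 4 N, and it has started to swing in (right view, edge at (480,80)–(490,215)). Continuing along the arc.

{"op": "carry_out", "data": {
  "moves": [
    {"xyz":[0.34,1.24,0.5],"rotation":[0,0,0],"hand":0},
    {"xyz":[0.69,2.5,0.9],"rotation":[0,0,0],"hand":0},
    {"xyz":[1.05,3.8,1.3],"rotation":[0,0,0],"hand":0},
    {"xyz":[1.42,5.15,1.7],"rotation":[0,0,0],"hand":0},
    {"xyz":[1.79,6.5,1.9],"rotation":[0,0,0],"hand":0}
  ]
}}

```text
t: 7.4
eef_pos: [468.8, -111.1, 290.0]
orientation: [[0.268, 0.963, 0.001], [0.963, -0.268, -0.002], [-0.001, 0.002, -1.0]]
wrist_force: [-1.3, -4.3, 4.3]
opening: 0.5
```

{"op": "carry_out", "data": {
  "moves": [
    {"xyz":[0.34,1.22,0.15],"rotation":[0,0,0],"hand":0},
    {"xyz":[0.67,2.45,0.2],"rotation":[0,0,0],"hand":0},
    {"xyz":[1.01,3.68,0.2],"rotation":[0,0,0],"hand":0},
    {"xyz":[1.35,4.9,0.07],"rotation":[0,0,0],"hand":0},
    {"xyz":[1.68,6.1,-0.14],"rotation":[0,0,0],"hand":0}
  ]
}}

```text
t: 7.82
eef_pos: [486.0, -49.3, 288.3]
orientation: [[0.267, 0.964, 0.002], [0.964, -0.267, -0.001], [-0.0, 0.002, -1.0]]
wrist_force: [-0.8, -3.4, 5.2]
opening: 0.6
```

```bash
python3 - <<'E'
from h import *
import cv2
o=robot.get_obs(); print(o["t"],o["eef_pos"].round(1),w2b(o["eef_pos"]).round(1),o["wrist_force"].round(1),o["opening"],o["orientation"][:,2].round(3))
a=robot.snapshot("scene")[60:290,230:440,::-1];b=robot.snapshot("side")[60:290,150:380,::-1]
cv2.imwrite("pics/p8.png",cv2.resize(np.hstack([a,b]),None,fx=1.8,fy=1.8,interpolation=3))
E
```

```text
7.8167 [486.  -49.3 288.3] [ 10.5 -77.6 288.3] [-0.8 -3.4  5.2] 0.6116834365814152 [ 0.002 -0.001 -1.   ]
```

View pics/p8.png

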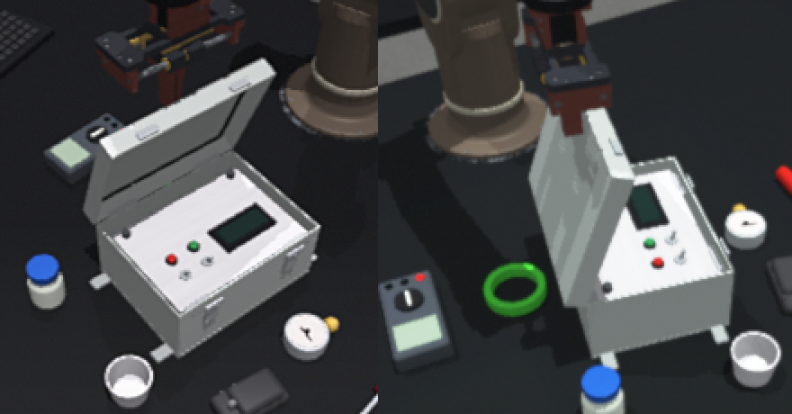

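Cover is now past upright (about 1.2 rad), fingertips on its outer face at about 6 N, box still in place.

{"op": "carry_out", "data": {
  "moves": [
    {"xyz":[0.33,1.2,-0.29],"rotation":[0,0,0],"hand":0},
    {"xyz":[0.65,2.37,-0.67],"rotation":[0,0,0],"hand":0},
    {"xyz":[0.97,3.52,-1.13],"rotation":[0,0,0],"hand":0},
    {"xyz":[1.27,4.63,-1.68],"rotation":[0,0,0],"hand":0},
    {"xyz":[1.57,5.7,-2.3],"rotation":[0,0,0],"hand":0}
  ]
}}

```text
t: 8.33
eef_pos: [501.6, 9.7, 264.1]
orientation: [[0.266, 0.964, 0.001], [0.964, -0.266, 0.0], [0.0, 0.001, -1.0]]
wrist_force: [0.3, -2.7, 1.6]
opening: 0.5
```

{"op": "carry_out", "data": {
  "moves": [
    {"xyz":[0.28,1.03,-0.7],"rotation":[0,0,0],"hand":0},
    {"xyz":[0.55,2.0,-1.47],"rotation":[0,0,0],"hand":0},
    {"xyz":[0.81,2.93,-2.32],"rotation":[0,0,0],"hand":0},
    {"xyz":[1.04,3.79,-3.22],"rotation":[0,0,0],"hand":0},
    {"xyz":[1.26,4.59,-4.19],"rotation":[0,0,0],"hand":0}
  ]
}}

```text
t: 8.75
eef_pos: [514.0, 55.9, 221.6]
orientation: [[0.265, 0.964, 0.0], [0.964, -0.265, 0.0], [0.0, 0.0, -1.0]]
wrist_force: [2.2, -1.3, 2.1]
opening: 0.4
```

{"op": "carry_out", "data": {
  "moves": [
    {"xyz":[0.2,0.73,-1.02],"rotation":[0,0,0],"hand":0},
    {"xyz":[0.38,1.4,-2.1],"rotation":[0,0,0],"hand":0},
    {"xyz":[0.55,1.98,-3.22],"rotation":[0,0,0],"hand":0},
    {"xyz":[0.69,2.5,-4.38],"rotation":[0,0,0],"hand":0},
    {"xyz":[0.81,2.93,-5.57],"rotation":[0,0,0],"hand":0}
  ]
}}

```text
t: 9.17
eef_pos: [521.7, 84.7, 165.7]
orientation: [[0.265, 0.964, -0.0], [0.964, -0.265, 0.0], [-0.0, -0.0, -1.0]]
wrist_force: [0.3, -1.2, 1.5]
opening: 0.2
```

```bash
python3 - <<'E'
from h import *
import cv2
o=robot.get_obs(); print(o["t"],o["eef_pos"].round(1),w2b(o["eef_pos"]).round(1),o["wrist_force"].round(1),o["opening"],o["orientation"][:,2].round(3))
a=robot.snapshot("scene")[60:290,230:440,::-1];b=robot.snapshot("side")[60:290,150:380,::-1]
cv2.imwrite("pics/p9.png",cv2.resize(np.hstack([a,b]),None,fx=1.8,fy=1.8,interpolation=3))
E
```

```text
9.1667 [521.7  84.7 165.7] [  9.3  61.1 165.7] [ 0.3 -1.2  1.5] 0.20241019365578883 [-0.  0. -1.]
```

View pics/p9.png

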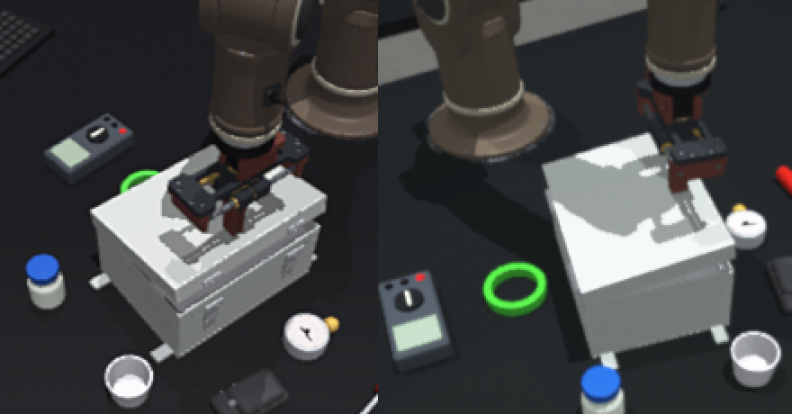

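The cover is nearly shut (tip z 166, shut at 138); now slow down.

{"op": "carry_out", "data": {
  "moves": [
    {"xyz":[0.1,0.3,-0.9],"rotation":[0,0,0],"hand":0},
    {"xyz":[0.15,0.5,-1.6],"rotation":[0,0,0],"hand":0},
    {"xyz":[0.2,0.6,-2.1],"rotation":[0,0,0],"hand":0},
    {"xyz":[0.2,0.6,-2.5],"rotation":[0,0,0],"hand":0},
    {"xyz":[0.2,0.6,-2.8],"rotation":[0,0,0],"hand":0}
  ]
}}

```text
t: 9.68
eef_pos: [523.9, 90.5, 138.6]
orientation: [[0.265, 0.964, 0.0], [0.964, -0.265, 0.0], [0.0, 0.0, -1.0]]
wrist_force: [-0.4, 1.3, 1.2]
opening: 0.3
```

{"op": "carry_out", "data": {
  "moves": [
    {"xyz":[0,0,-0.1],"rotation":[0,0,0],"hand":0},
    {"xyz":[0,0,-0.2],"rotation":[0,0,0],"hand":0}
  ]
}}

```text
t: 9.85
eef_pos: [523.9, 90.4, 138.2]
orientation: [[0.265, 0.964, 0.001], [0.964, -0.265, 0.001], [0.001, 0.0, -1.0]]
wrist_force: [-7.5, -0.2, 21.8]
opening: 0.6
```

Firm stop at z 138.2 with 22 N: shut. I hold it briefly, then back off upward.

{"op": "carry_out", "data": {
  "moves": [
    {"xyz":[0,0,0],"rotation":[0,0,0],"hand":0},
    {"xyz":[0,0,0],"rotation":[0,0,0],"hand":0},
    {"xyz":[0,0,0],"rotation":[0,0,0],"hand":0},
    {"xyz":[0,0,0.5],"rotation":[0,0,0],"hand":0},
    {"xyz":[0,0,3],"rotation":[0,0,0],"hand":0}
  ]
}}

```text
t: 10.27
eef_pos: [521.6, 89.5, 164.4]
orientation: [[0.265, 0.964, -0.006], [0.964, -0.265, -0.002], [-0.003, -0.005, -1.0]]
wrist_force: [0.1, -0.0, -0.5]
opening: 0.2
```

{"op": "carry_out", "data": {
  "moves": [
    {"xyz":[0,0,3.5],"rotation":[0,0,0],"hand":0},
    {"xyz":[0,0,7],"rotation":[0,0,0],"hand":0},
    {"xyz":[0,0,10],"rotation":[0,0,0],"hand":0},
    {"xyz":[0,0,10],"rotation":[0,0,0],"hand":0},
    {"xyz":[0,0,10],"rotation":[0,0,0],"hand":0}
  ]
}}

```text
t: 10.68
eef_pos: [524.7, 90.1, 268.8]
orientation: [[0.266, 0.964, 0.004], [0.964, -0.266, 0.001], [0.002, 0.003, -1.0]]
wrist_force: [-0.3, -0.2, -0.1]
opening: 0.3
```

```bash
python3 - <<'E'
from h import *
import cv2
o=robot.get_obs(); print(o["t"],o["eef_pos"].round(1),o["wrist_force"].round(1))
a=robot.snapshot("scene")[60:290,230:440,::-1];b=robot.snapshot("side")[60:290,150:380,::-1]
cv2.imwrite("pics/p10.png",cv2.resize(np.hstack([a,b]),None,fx=1.8,fy=1.8,interpolation=3))
for x in (133,-133):
  print(proj("scene",b2w([x,101,138])).round(1),proj("side",b2w([x,101,138])).round(1))
E
```

```text
10.6833 [524.7  90.1 268.8] [-0.3 -0.2 -0.1]
[327.6 230.3] [348.  202.6]
[409.6 178.6] [313.5 137.8]
```

View pics/p10.png

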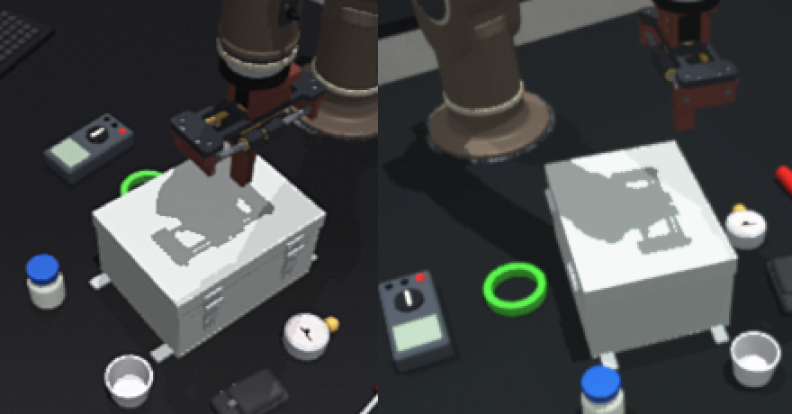

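```bash
python3 -c "
from cell import robot
print(robot.close_job())"
```

```text
the job is handed in; nothing more can be done
None
```

The panel is folded flat and the cover is shut over it. The job was handed in after about 11 s of the 61 s allowed, and it reports no verdict.

- **Panel:** I pushed it down with closed fingertips on the bare strip, about 120–140 mm from the hinge. It took 3 N or less on the way. It ended on a firm stop at fingertip height 95.5 mm, exactly the expected height for flat, with a final press of about 34 N.
- **Cover:** I then swung it over with the fingertips on its free edge and outer face, at about 1.5–6 N. It ended on a firm stop at 138.2 mm (expected 138 mm), with a final press of about 22 N.
- **Last checks:** In the scene picture the shut cover's near corner was within about 1–2 pixels of its predicted place. By eye, the box and the bystanders in view had not moved. The hand is about 130 mm clear of the cover and the wrist force is about 0.

My first estimates of the cover's starting angle disagreed: 1.94 rad from the scene camera and 2.07 rad from the side camera. I settled it by approaching slowly until the fingers touched. No check failed.

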